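# Weigh out garlic on the kitchen scale

## Task

Weigh out garlic: push the bulbs from the chopping board straight across onto the pan of the kitchen scale, one at a time, letting the pointer settle after each, and stop as soon as the red pointer stands in the green band (150 to 250 g). Slide the bulbs, do not lift them; the bulbs that are not needed stay on the board, and the white flask stays where it is.

Things in the scene. Friction and masses are not known exactly. Their poses are not given: they have to be found in the camera images.
- scale: Mechanical kitchen scale, grey, fixed to the worktop; origin at the centre of its underside, z up. The steel pan lies over it, open towards the scale's +y, where the chopping board adjoins. The round dial (140 mm across) stands beyond the pan at x = 125 to 245 mm, y = -70 to 70 mm, up to 195 mm high, and faces -x and upward.
- pan_mid (a point): Centre of the empty pan's top surface, 48 mm above the worktop, right above the scale's origin, with the scale's axes (fixed: it does not sink with the pan). The pan reaches 115 mm to either side along x and from -93 to 97 mm along y, with lips 20 mm high and 4 mm thick on the two x sides and the far -y side. It sinks 3 mm per 100 g, on a spring of 330 N/m.
- dial_centre (a point): Centre of the dial face (pointer axis), on the scale. Black ticks every 10 g, longer ones every 50 g, no figures; zero is at the lower left, the sweep goes clockwise to 400 g at the lower right, 200 g is at the top. A green band on the dial goes from 150 to 250 g.
- pointer (a joint): Angle of the red pointer from zero, clockwise positive, rad: 0 when the pan is empty, 0.012 rad per gram on the pan; the green band is 1.8 to 3.0 rad. It follows the load at once and settles within about 0.5 s.
- board: Thick wooden chopping board, 240 mm (x) by 250 mm (y) and 50 mm high, fixed beside the scale and square with it (its axes are the scale's axes); origin at the centre of its underside. Its top is flat, without rim, at z = 50 mm, 2 mm above the empty pan. Its -y edge adjoins the open side of the pan, with a gap of 2 mm; the middle of the board is 224 mm from the middle of the scale.
- flask: White vacuum flask, 67 mm across and 184 mm high, standing loose on the worktop near the left front of the board; origin at the centre of its underside. To be left alone.
- garlic1_mid (a point): Centre (29 mm above its flat underside) of a bulb of garlic, about 60 mm across and 58 mm high, standing loose on the board. Its weight is unknown, 37 to 100 g; the four bulbs look alike. They stand in two rows of two: lanes about 50 mm either side of the board's middle, rows about 55 and 175 mm from the edge by the pan.
- garlic2_mid (a point): Centre (29 mm above its flat underside) of a bulb of garlic, about 60 mm across and 58 mm high, standing loose on the board. Its weight is unknown, 37 to 100 g; the four bulbs look alike. They stand in two rows of two: lanes about 50 mm either side of the board's middle, rows about 55 and 175 mm from the edge by the pan.
- garlic3_mid (a point): Centre (29 mm above its flat underside) of a bulb of garlic, about 60 mm across and 58 mm high, standing loose on the board. Its weight is unknown, 37 to 100 g; the four bulbs look alike. They stand in two rows of two: lanes about 50 mm either side of the board's middle, rows about 55 and 175 mm from the edge by the pan.
- garlic4_mid (a point): Centre (29 mm above its flat underside) of a bulb of garlic, about 60 mm across and 58 mm high, standing loose on the board. Its weight is unknown, 37 to 100 g; the four bulbs look alike. They stand in two rows of two: lanes about 50 mm either side of the board's middle, rows about 55 and 175 mm from the edge by the pan.
Mind the look-alikes: they are no part of the job. What is shaped like the part that bears garlic4_mid but purple is not meant. What is shaped like the part that bears garlic2_mid but orange is not meant.

How it is judged:
At the end, for the whole second after the job is handed in: The pointer rests in the green band (144 to 256 g read), every bulb is at rest on the pan or on the board, its centre at least 12 mm from the edge between them (value of joint pointer between 1.728 and 3.072 rad and ((y of garlic1_mid in the frame of scale between -0.095 and 0.085 m and x of garlic1_mid in the frame of scale between -0.118 and 0.118 m and z of garlic1_mid in the frame of scale between 0.03 and 0.11 m) or (y of garlic1_mid in the frame of scale between 0.109 and 0.355 m and x of garlic1_mid in the frame of scale between -0.125 and 0.125 m and z of garlic1_mid in the frame of scale between 0.06 and 0.11 m)) and ((y of garlic2_mid in the frame of scale between -0.095 and 0.085 m and x of garlic2_mid in the frame of scale between -0.118 and 0.118 m and z of garlic2_mid in the frame of scale between 0.03 and 0.11 m) or (y of garlic2_mid in the frame of scale between 0.109 and 0.355 m and x of garlic2_mid in the frame of scale between -0.125 and 0.125 m and z of garlic2_mid in the frame of scale between 0.06 and 0.11 m)) and ((y of garlic3_mid in the frame of scale between -0.095 and 0.085 m and x of garlic3_mid in the frame of scale between -0.118 and 0.118 m and z of garlic3_mid in the frame of scale between 0.03 and 0.11 m) or (y of garlic3_mid in the frame of scale between 0.109 and 0.355 m and x of garlic3_mid in the frame of scale between -0.125 and 0.125 m and z of garlic3_mid in the frame of scale between 0.06 and 0.11 m)) and ((y of garlic4_mid in the frame of scale between -0.095 and 0.085 m and x of garlic4_mid in the frame of scale between -0.118 and 0.118 m and z of garlic4_mid in the frame of scale between 0.03 and 0.11 m) or (y of garlic4_mid in the frame of scale between 0.109 and 0.355 m and x of garlic4_mid in the frame of scale between -0.125 and 0.125 m and z of garlic4_mid in the frame of scale between 0.06 and 0.11 m)) and linear speed of each of garlic1, garlic2, garlic3, garlic4 below 0.03 m/s); the robot touches nothing.
It fails at once if two bulbs cross from the board to the pan at the same time (both centres within 15 mm of the edge between them) ((y of garlic1_mid in the frame of scale between 0.082 and 0.112 m and y of garlic2_mid in the frame of scale between 0.082 and 0.112 m) or (y of garlic1_mid in the frame of scale between 0.082 and 0.112 m and y of garlic3_mid in the frame of scale between 0.082 and 0.112 m) or (y of garlic1_mid in the frame of scale between 0.082 and 0.112 m and y of garlic4_mid in the frame of scale between 0.082 and 0.112 m) or (y of garlic2_mid in the frame of scale between 0.082 and 0.112 m and y of garlic3_mid in the frame of scale between 0.082 and 0.112 m) or (y of garlic2_mid in the frame of scale between 0.082 and 0.112 m and y of garlic4_mid in the frame of scale between 0.082 and 0.112 m) or (y of garlic3_mid in the frame of scale between 0.082 and 0.112 m and y of garlic4_mid in the frame of scale between 0.082 and 0.112 m)).
It fails at once if another bulb is pushed up to the edge (its centre 10 to 25 mm short of the pan) although the pointer is already in the green band (over 156 g) (value of joint pointer above 1.872 rad and (y of garlic1_mid in the frame of scale between 0.107 and 0.122 m or y of garlic2_mid in the frame of scale between 0.107 and 0.122 m or y of garlic3_mid in the frame of scale between 0.107 and 0.122 m or y of garlic4_mid in the frame of scale between 0.107 and 0.122 m)).
It fails at once if a bulb is lifted (its centre more than 45 mm higher than when it stands on the board) (height (world z) of any of garlic1_mid, garlic2_mid, garlic3_mid, garlic4_mid above 0.124 m).
It fails at once if a bulb falls to the worktop (height (world z) of any of garlic1_mid, garlic2_mid, garlic3_mid, garlic4_mid below 0.045 m).
It fails at once if the flask is moved by more than 30 mm or tipped (distance of flask from where it was at the start of the episode above 0.03 m or angle between flask's own z axis and vertical above 0.3 rad).
It also fails if it takes over 72 s, if anything falls off the work surface, if the arm or the gripper's body presses on something with over 40 N, if the wrist force passes 120 N, or if a joint passes its speed limit or range.

## Robot

A 6-joint arm with a two-finger parallel gripper is mounted at the origin on a cart in front of the work surface, level with it; the furniture and walls round the work are solid. World frame = base frame: x ahead of the robot, y to its left, z up, the work surface at z = 0. Lengths are in m, angles in rad, forces in N, time in s.
With the tool pointing down it reaches from about 0.3 to 0.85 m from the base axis. Payload 5.4 kg.
Tool frame: the origin (TCP) lies at the very end of the fingers, on their centre line; the grasp point (between the pads) lies 19 mm behind it; y points along the fingers, x is the direction in which the jaws open and shut, and the axes are right-handed (so a half turn about y gives the same grasp; the last joint's range is limited). The gripper opens to 85 mm and grips with 20 to 120 N. Pads are 22 mm wide; open, the fingers measure 114 mm over their backs; the gripper's body (76 mm by 85 mm) begins 54 mm behind the grasp point. The pads swing forward as they close: fully open they stand 13 mm farther back than shut.
Start: joints at [-1.55, 0.158, 1.597, -0, 1.386, -0.21], TCP at [0.132, -0.56, 0.231] pointing down, gripper open.
Joint ranges: [-2.91, 2.91], [-0.94, 2.29], [0.18, 2.7], [-1.29, 4.43], [0.17, 2.64], [-3, 3]. Speed limits (rad/s): [2.57, 2.57, 3.14, 3.14, 3.14, 3.14].

## Interface

Orientations are given as a rotation vector (axis times angle).
In Python, from bench import * gives the robot as it stands.
- The arm moves only by the tool apply_moves, never from a script. Its argument "deltas" is a list of rows, each a list of 3 entries, a list of its own where there are three numbers: the shift along the tool's x, y, z in m, then the turn about the tool's y in units of 6 degrees (1.0 is 6 degrees), then the opening, from 0 (shut) to 1 (fully open). A call has 1 to 5 rows; each row shifts and turns the commanded pose from where the row before left it, along the tool's axes as they then stand; what a row does not reach is not made up. A row lasts 1/8 s, in which the tool goes at most 62.5 mm and 10.7 degrees, less where a joint would pass 70% of its speed; a pose out of reach is approached as far as the arm can. A call is refused whole if a number of a shift passes 0.0625 or a number of a turn 1, either way. A call with a gripper value outside its range is refused whole. The fingers move at their own pace and stop on an object; "squeeze" is the grip in N (left out, the last holds). Time passes only in rows, so rows that do not move let the fingers close. It gives the time, the measured TCP pose, the force and the opening at its end, in the units of the state.
- read_state(): the state, without advancing time (a new reading comes with each control period).
- camera(name): name is "scene" or "top"; returns a dict with "frame" (400x640x3 uint8, red, green, blue), "camera_matrix" (3x3 intrinsics, pixels), "world_to_cam" (4x4, takes a point from world to camera coordinates). Camera axes: x right, y down, z forward; pixel columns grow to the right and rows downward; lengths in m; the calibration is good to about 2 mm. A picture is of the moment at which its call begins. There is no depth.
- finish_job(): hands the job in, once; it reports no verdict.
Trained networks look in the newest picture that a camera, given by its name, has taken for a name from the list of things; names that differ only in an ending like _2 or _b are one class to them, and where a whole thing is asked for, a point or a joint stands for the part that bears it (a point fixed in the world has none). Each returns a list of dicts, best first, with "score" (0 to 1); they miss things now and then, are a little off and sometimes report something else, mostly with a low value. They report only what shows in the picture. A call takes as long as a camera call. They do not tell look-alikes from the thing itself.
- look_for(camera, label): "location" ([column, row] in pixels, amid what is visible of it).
- outline_of(camera, label): "pixels" (400x640 bool, what is visible of it) and "location" ([column, row] in pixels, amid what is visible of it).
The state is a dict: "t": time; "joint_positions": joint angles; "qvel": joint speeds; "effort": joint torques, N m; "position": TCP position; "tool_rot": TCP orientation; "wrist_force": force on the tool from outside, world axes, zero at the start; "moment": the same for the moment, N m; "gripper_width": opening from 0.0 (shut) to 1.0 (fully open).
Only numpy, scipy, OpenCV 4.12 (cv2) and the standard library are available. Lean on these libraries where they do the work, as an engineer would, in place of code of your own. Each camera call takes 0.05 s, during which the arm holds its last target.

## Working session

There is one attempt and no reset: what is moved stays moved. The work goes in short steps, Python scripts to look and compute and a tool call to move; the robot and the scene stay as the last step left them, time stands still between calls to the robot, and variables do not carry over. Pictures are saved under pics/ and viewed, and the job is handed in when it is done.

Besides the shell and the picture viewer there is one more tool, called after "Call:" as name([rows], argument=value, ...), one row to a line, values as JSON. apply_moves: Moves the arm, as the interface text tells. Its arguments: {"type":"object","properties":{"deltas":{"type":"array"},"squeeze":{"type":"number"}},"required":["deltas"]}

```bash
mkdir -p pics
cat > h.py <<'E'
from bench import *
import numpy as np, cv2
from scipy.spatial.transform import Rotation as R
def save(c,n):
    cv2.imwrite(f'pics/{n}.png',c['frame'][:,:,::-1])
def ray(c,uv,z):
    K=np.array(c['camera_matrix']);T=np.array(c['world_to_cam'])
    d=np.linalg.inv(K)@[uv[0],uv[1],1]; d=T[:3,:3].T@d; o=-T[:3,:3].T@T[:3,3]
    return o+d*(z-o[2])/d[2]
def proj(c,p):
    K=np.array(c['camera_matrix']);T=np.array(c['world_to_cam'])
    q=K@(T[:3,:3]@np.array(p)+T[:3,3]); return q[:2]/q[2]
E
python3 - <<'E'
from h import *
s=read_state(); print(s['t'],s['position'],s['tool_rot'],R.from_rotvec(s['tool_rot']).as_matrix().round(3))
for n in('top','scene'):
    c=camera(n); save(c,n+'0')
    T=np.array(c['world_to_cam']); print(n,-T[:3,:3].T@T[:3,3])
    for l in ('garlic1_mid','scale','board','flask','dial_centre','pan_mid'):
        try:
            for d in look_for(n,l)[:8]: print(l,np.round(d['location'],1),round(d['score'],2), ray(c,d['location'],{'garlic1_mid':.079,'board':.05,'flask':.18,'pan_mid':.048}.get(l,.05)).round(3))
        except Exception as e: print(l,e)
E
```

```text
0.0 [ 0.13149804 -0.55915483  0.23031129] [-1.30808996  1.03828242 -1.03627349] [[ 0.229 -0.     0.973]
 [-0.973  0.002  0.229]
 [-0.002 -1.     0.   ]]
top [0.3937522  0.00844373 1.12107959]
garlic1_mid [318.3 218.7] 0.89 [0.489 0.022 0.079]
scale [377.4 187.7] 0.85 [ 0.575 -0.14   0.05 ]
board [291.1 201.3] 0.73 [0.54  0.096 0.05 ]
flask [203.7 267.8] 0.62 [0.366 0.291 0.18 ]
dial_centre [376.  184.7] 0.67 [ 0.583 -0.136  0.05 ]
pan_mid [378.8 185.9] 0.71 [ 0.58  -0.144  0.048]
scene [0.11538448 0.73896335 1.04190221]
garlic1_mid [337.5 219.3] 0.71 [0.494 0.027 0.079]
scale [335.1 186. ] 0.73 [ 0.587 -0.119  0.05 ]
board [305.3 240.8] 0.67 [0.546 0.131 0.05 ]
flask [318.9 304.5] 0.9 [0.362 0.35  0.18 ]
dial_centre [334.5 184. ] 0.78 [ 0.593 -0.126  0.05 ]
pan_mid [336.2 184.1] 0.87 [ 0.589 -0.131  0.048]
pan_mid [307.1 242. ] 0.41 [0.54  0.131 0.048]
```

View pics/top0.png

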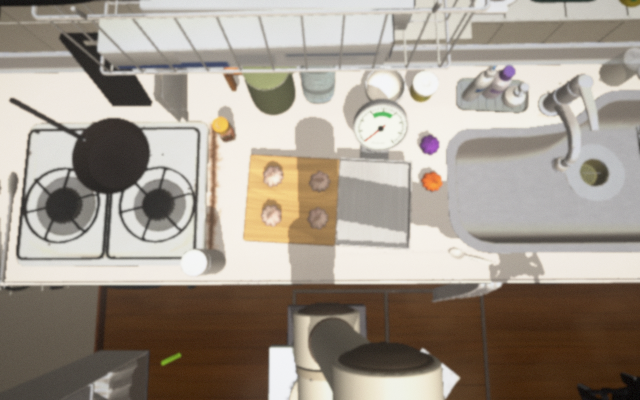

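View pics/scene0.png

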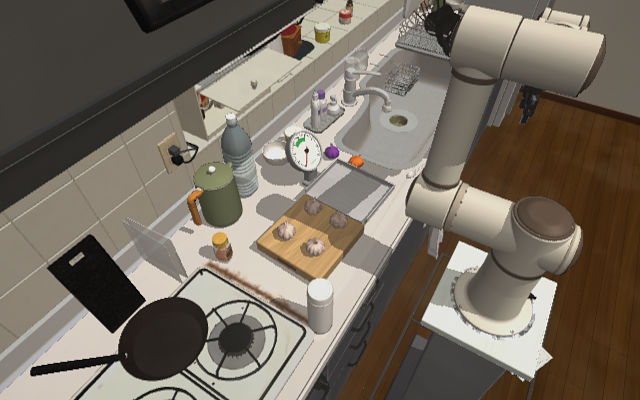

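The top view shows the board (cols 247-338, rows 153-245) with four bulbs near (273,175), (320,181), (271,215) and (318,217). The pan is to its right (338-410), with the dial at (380,127). The purple and orange look-alikes stand right of the pan, and the flask is at (195,262). Next I measure this more finely.

Run:
```python
from h import *
c=camera('top')
f=c['frame'][80:270,180:450]; cv2.imwrite('pics/topz.png',cv2.resize(f[:,:,::-1],None,fx=2.95,fy=2.95,interpolation=cv2.INTER_CUBIC))
for l in('board','garlic1_mid'):
    for d in outline_of('top',l):
        m=d['pixels']; print(l,d['score'],d['location'],m.sum())
# board colour mask
hsv=cv2.cvtColor(c['frame'],cv2.COLOR_RGB2HSV)
m=((hsv[...,0]>8)&(hsv[...,0]<25)&(hsv[...,1]>90)).astype('uint8'); m[:140]=0;m[260:]=0;m[:,:235]=0;m[:,350:]=0
m=cv2.morphologyEx(m,cv2.MORPH_CLOSE,np.ones((25,25)))
cs,_=cv2.findContours(m,0,2); k=max(cs,key=cv2.contourArea); r=cv2.minAreaRect(k);print(r)
for p in cv2.boxPoints(r): print(p, ray(c,p,.05).round(4))
print(ray(c,r[0],.05))
for p in((273,175),(320,181),(271,215),(318,217)): print(ray(c,p,.079).round(3))
K=c['camera_matrix'];print(K)
```

```text
board 0.75 [291.7, 204.2] 6619
garlic1_mid 0.84 [319.8, 218.0] 346
garlic1_mid 0.3 [376.2, 185.3] 8859
((291.3482666015625, 199.4280242919922), (90.44851684570312, 85.89490509033203), 3.5763344764709473)
[243.5331  239.47083] [0.4371 0.2246 0.05  ]
[248.89107 153.7432 ] [0.6747 0.2144 0.05  ]
[339.16345 159.38522] [ 0.6555 -0.0366  0.05  ]
[333.80548 245.11285] [ 0.4202 -0.0185  0.05  ]
[0.54496121 0.09566144 0.05      ]
[0.608 0.143 0.079]
[0.59  0.017 0.079]
[0.5   0.147 0.079]
[0.493 0.023 0.079]
[[396.56918137   0.         315.21811973]
 [  0.         396.56918137 196.09714689]
 [  0.           0.           1.        ]]
```

View pics/topz.png

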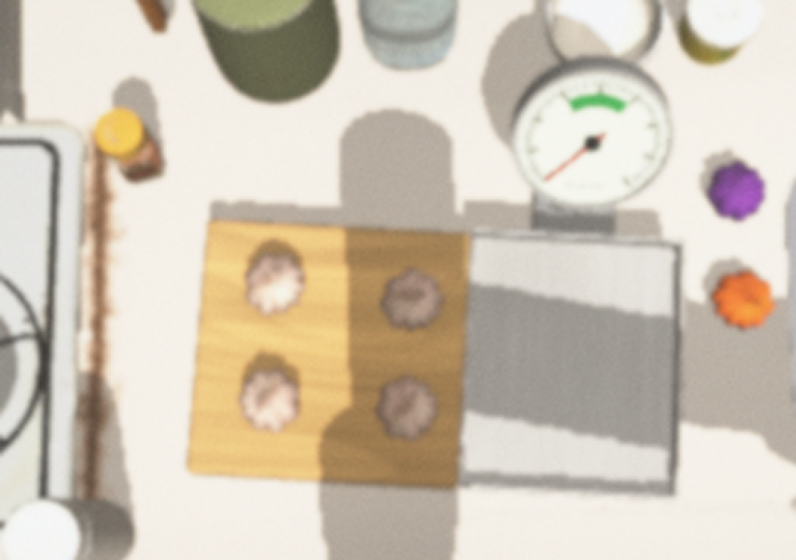

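```bash
cat > geo.py <<'E'
from h import *
from scipy.optimize import least_squares
def fit(c,px):
    obj=np.array([[.12,.125],[.12,-.125],[-.12,-.125],[-.12,.125]])
    P=np.array([ray(c,p,.05)[:2] for p in px])
    def f(q):
        C,S=np.cos(q[2]),np.sin(q[2]); return (obj@np.array([[C,S],[-S,C]])+q[:2]-P).ravel()
    r=least_squares(f,[.54,.09,0]); return r.x,f(r.x).reshape(-1,2),P
E
python3 - <<'E'
from geo import *
c=camera('top')
z=np.array([(208,221),(468,233),(458,487),(188,472)])/2.95+[180,80]
q,e,P=fit(c,z); print(q,np.degrees(q[2]),e.round(4).tolist())
C,S=np.cos(q[2]),np.sin(q[2]); Rm=np.array([[C,-S],[S,C]])
sc=q[:2]+Rm@[0,-.224]; print('scale',sc)
for p in((274,281),(412,299),(270,397),(408,407)):
    w=ray(c,np.array(p)/2.95+[180,80],.075); print(w.round(4),(Rm.T@(w[:2]-sc)).round(4))
for n,p in {'panFL':(-.115,-.093),'panR':(.115,-.093),'a':(.115,.097),'b':(-.115,.097)}.items():
    w=sc+Rm@p; print(n,(proj(c,[*w,.048])-[180,80])*2.95)
x=Rm@[1,0]; print('target tool x',x)
np.savez('frame.npz',q=q,sc=sc,Rm=Rm)
M=R.from_rotvec(read_state()['tool_rot']).as_matrix()
a=np.arctan2(x@M[[0,1],2]*-1,x@M[[0,1],0]); print('turn units',np.degrees(a)/6)
E
```

```text
[ 0.54597133  0.09408488 -0.05921514] -3.3927776072275395 [[0.0019, 0.002], [0.0017, -0.0027], [-0.0015, -0.0012], [-0.0021, 0.0019]]
scale [ 0.53271489 -0.12952252]
[0.6077 0.1436 0.075 ] [0.0587 0.2771]
[0.5896 0.0177 0.075 ] [0.0481 0.1503]
[0.5013 0.1463 0.075 ] [-0.0476  0.2734]
[0.4912 0.0221 0.075 ] [-0.0504  0.1489]
panFL [671.5459708  494.21213668]
panR [676.04613021 246.33430998]
a [472.62211442 236.98331308]
b [461.72884916 483.28570248]
target tool x [ 0.9982473  -0.05918054]
turn units -12.230622657602341
```

```bash
cat > to.py <<'E'
from geo import *
import sys
d=np.load('frame.npz'); sc,Rm=d['sc'],d['Rm']
s=read_state(); M=R.from_rotvec(s['tool_rot']).as_matrix(); p=np.array(s['position'])
loc=Rm.T@(p[:2]-sc); x=Rm@[1,0]
print('t',round(s['t'],2),'scale-frame',loc.round(4),'z',p[2].round(4),'turn',np.degrees(np.arctan2(-x@M[:2,2],x@M[:2,0]))/6,'tilt',M[2].round(3),'F',np.round(s['wrist_force'],1),'w',round(s['gripper_width'],2), 'j',np.round(s['joint_positions'],2))
if len(sys.argv)>3:
    a=list(map(float,sys.argv[1:4])); w=np.array([*(sc+Rm@a[:2]),a[2]]); print('delta tool',(M.T@(w-p)).round(4), 'world',w.round(3))
E
python3 to.py -.05 .211 .2
```

```text
t 0.9 scale-frame [-0.375  -0.4532] z 0.2313 turn -12.230622657602341 tilt [ 0. -1.  0.] F [0.6 0.2 0.2] w 1.0 j [-1.55  0.16  1.6   0.    1.39 -0.21]
delta tool [-0.5435  0.0313  0.5014] world [0.495 0.084 0.2  ]
```

Call:
apply_moves([
  [[-0.036,0.002,0.033],0,0.5],
  [[-0.036,0.002,0.033],0,0.5],
  [[-0.036,0.002,0.033],0,0.5],
  [[-0.036,0.002,0.033],0,0.5],
  [[-0.036,0.002,0.033],0,0.5],
])

```text
t: 1.52
position: [0.2515, -0.3454, 0.2214]
tool_rot: [-1.31, 1.037, -1.038]
wrist_force: [0.4, -1.1, 1.0]
gripper_width: 0.5
```

Call:
apply_moves([
  [[-0.036,0.002,0.033],0,0.5],
  [[-0.036,0.002,0.033],0,0.5],
  [[-0.036,0.002,0.033],0,0.5],
  [[-0.036,0.002,0.033],0,0.5],
  [[-0.036,0.002,0.033],0,0.5],
])

```text
t: 2.15
position: [0.3711, -0.1324, 0.2116]
tool_rot: [-1.309, 1.037, -1.039]
wrist_force: [0.3, -0.4, -0.0]
gripper_width: 0.503
```

Call:
apply_moves([
  [[-0.036,0.002,0.033],0,0.5],
  [[-0.036,0.002,0.033],0,0.5],
  [[-0.036,0.002,0.033],0,0.5],
  [[-0.036,0.002,0.033],0,0.5],
  [[0,0,0],-1,0.5],
])

```text
t: 2.78
position: [0.4667, 0.0392, 0.2031]
tool_rot: [-1.352, 0.954, -0.953]
wrist_force: [0.0, -0.7, 0.1]
gripper_width: 0.5
```

Call:
apply_moves([
  [[0,0,0],-1,0.5],
  [[0,0,0],-1,0.5],
  [[0,0,0],-1,0.5],
  [[0,0,0],-1,0.5],
  [[0,0,0],-1,0.5],
])

```text
t: 3.4
position: [0.466, 0.0366, 0.2034]
tool_rot: [-1.499, 0.554, -0.554]
wrist_force: [0.6, 0.3, -1.2]
gripper_width: 0.499
```

Call:
apply_moves([
  [[0,0,0],-1,0.5],
  [[0,0,0],-1,0.5],
  [[0,0,0],-1,0.5],
  [[0,0,0],-1,0.5],
  [[0,0,0],-1,0.5],
])

```text
t: 4.03
position: [0.466, 0.0366, 0.2034]
tool_rot: [-1.566, 0.145, -0.145]
wrist_force: [-0.5, -0.2, -0.1]
gripper_width: 0.498
```

```bash
python3 to.py -.05 .211 .12
```

```text
t 4.03 scale-frame [-0.0764  0.1619] z 0.2034 turn -1.197681040643131 tilt [ 0. -1. -0.] F [-0.5 -0.2 -0.1] w 0.5 j [-0.18 -0.1   1.92 -0.    1.32  0.  ]
delta tool [0.02   0.0834 0.0521] world [0.495 0.084 0.12 ]
```

Call:
apply_moves([
  [[0,0,0],-1,0.5],
  [[0,0,0],-0.2,0.5],
  [[0.013,0,0.025],0,0.5],
  [[0.013,0,0.024],0,0.5],
  [[0,0.04,0],0,0.5],
])

```text
t: 4.65
position: [0.4986, 0.0849, 0.1662]
tool_rot: [-1.57, 0.042, -0.056]
wrist_force: [-0.2, -0.9, -0.6]
gripper_width: 0.498
```

```bash
python3 to.py -.05 .211 .057
python3 - <<'E'
from h import *
c=camera('top'); save(c,'t1')
c=camera('scene'); f=c['frame'][120:300,220:440]; cv2.imwrite('pics/s1.png',cv2.resize(f[:,:,::-1],None,fx=3.3,fy=3.3,interpolation=2))
E
```

```text
t 4.65 scale-frame [-0.0468  0.212 ] z 0.1662 turn -0.027713994173540212 tilt [ 0.009 -1.     0.   ] F [-0.2 -0.9 -0.6] w 0.5 j [-0.07  0.03  1.87  0.    1.24 -0.01]
delta tool [-0.0042  0.1092 -0.001 ] world [0.495 0.084 0.057]
```

View pics/s1.png

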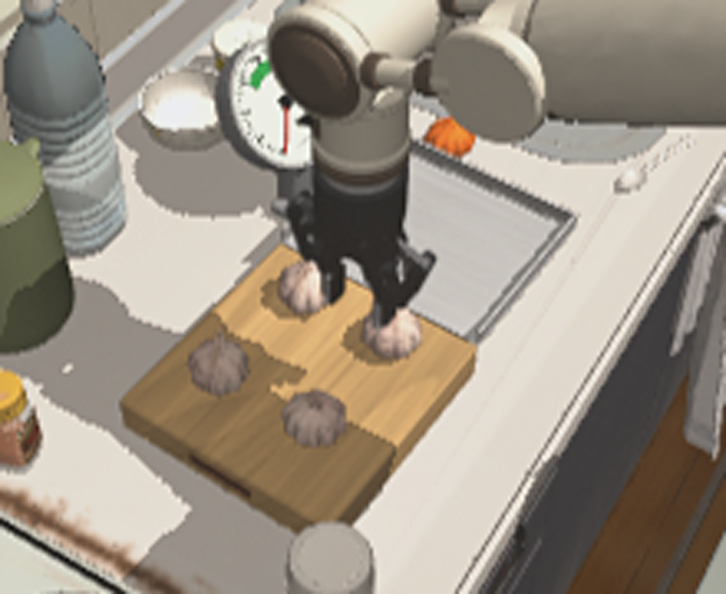

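View pics/t1.png

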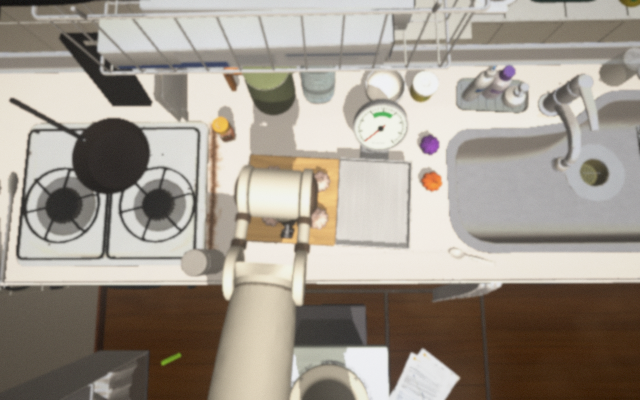

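Four bulbs stand on the board, and the fingers hang behind the front right bulb in the gap between the rows. I'll lower them now.

Call:
apply_moves([
  [[-0.003,0.035,0],0,0.5],
  [[0,0.035,0],0,0.5],
  [[0,0.025,0],0,0.5],
  [[0,0.01,0],0,0.5],
  [[0,0,0],0,0.5],
])

```text
t: 5.38
position: [0.4922, 0.0839, 0.0588]
tool_rot: [-1.57, 0.05, -0.05]
wrist_force: [-0.5, 0.0, 0.2]
gripper_width: 0.499
```

```bash
python3 to.py -.05 .211 .057;  python3 - <<'E'
from h import *
c=camera('scene'); f=c['frame'][120:300,220:440]; cv2.imwrite('pics/s2.png',cv2.resize(f[:,:,::-1],None,fx=3.3,fy=3.3,interpolation=2))
E
```

```text
t 5.38 scale-frame [-0.0531  0.2106] z 0.0588 turn -0.03661449181921337 tilt [ 0. -1. -0.] F [-0.5  0.   0.2] w 0.5 j [-0.07  0.18  1.95 -0.    1.02 -0.01]
delta tool [0.0031 0.0018 0.0004] world [0.495 0.084 0.057]
```

View pics/s2.png

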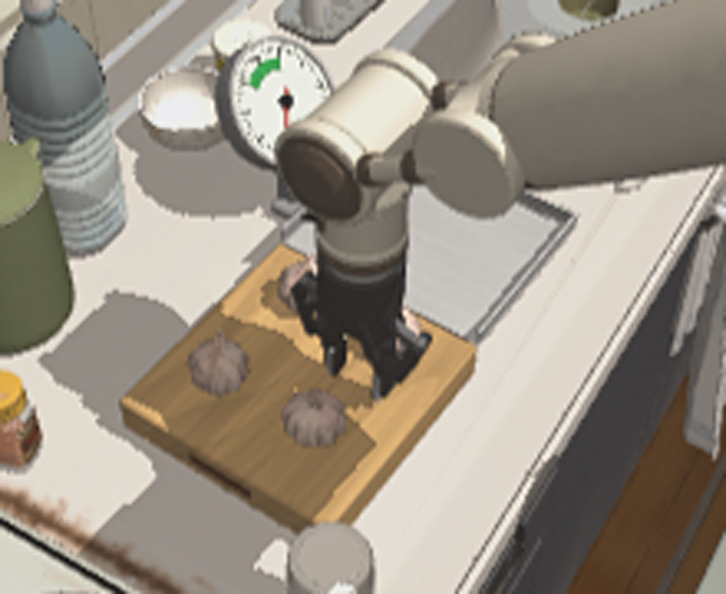

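Call:
apply_moves([
  [[0.003,0.001,-0.012],0,0.5],
  [[0,0,-0.012],0,0.5],
  [[0,0,-0.012],0,0.5],
  [[0,0,-0.012],0,0.5],
  [[0,0,-0.012],0,0.5],
])

```text
t: 6.05
position: [0.4912, 0.0231, 0.0574]
tool_rot: [-1.57, 0.049, -0.049]
wrist_force: [-0.6, 0.7, 1.6]
gripper_width: 0.505
```

Call:
apply_moves([
  [[0,0,-0.012],0,0.5],
  [[0,0,-0.012],0,0.5],
  [[0,0,-0.012],0,0.5],
  [[0,0,-0.012],0,0.5],
  [[0,0,-0.012],0,0.5],
])

```text
t: 6.68
position: [0.4874, -0.0368, 0.0572]
tool_rot: [-1.57, 0.049, -0.049]
wrist_force: [0.6, -0.3, -0.5]
gripper_width: 0.501
```

```bash
python3 to.py -.05 -.013 .057;  python3 - <<'E'
from h import *
c=camera('scene'); f=c['frame'][120:300,220:440]; cv2.imwrite('pics/s3.png',cv2.resize(f[:,:,::-1],None,fx=3.3,fy=3.3,interpolation=2))
E
```

```text
t 6.67 scale-frame [-0.0507  0.0899] z 0.0572 turn -0.030910926539601893 tilt [-0. -1. -0.] F [ 0.6 -0.3 -0.5] w 0.5 j [-0.32  0.16  1.98 -0.    1.01 -0.26]
delta tool [ 0.0011  0.0002 -0.1029] world [ 0.482 -0.14   0.057]
```

View pics/s3.png

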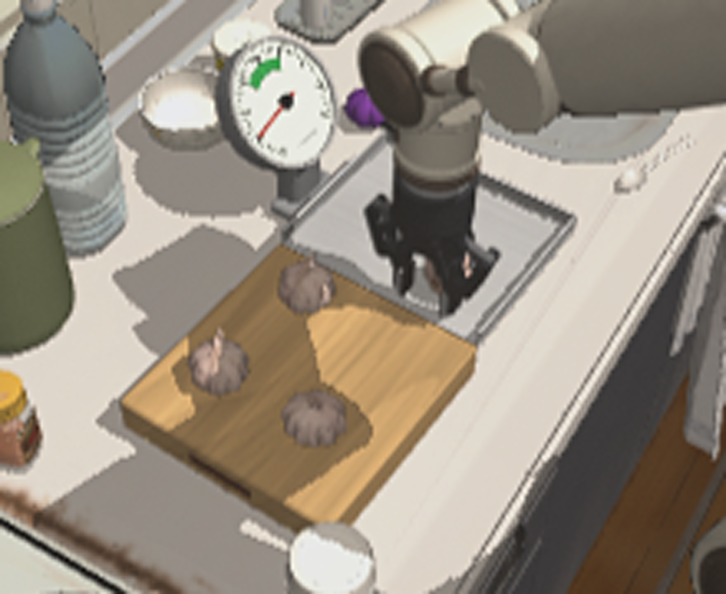

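The bulb has crossed, is held between the fingers, and the pointer has moved. I'll push it deeper.

Call:
apply_moves([
  [[0,0,-0.012],0,0.5],
  [[0,0,-0.012],0,0.5],
  [[0,0,-0.012],0,0.5],
  [[0,0,-0.012],0,0.5],
  [[0,0,-0.012],0,0.5],
])

```text
t: 7.35
position: [0.4837, -0.0967, 0.0573]
tool_rot: [-1.57, 0.049, -0.049]
wrist_force: [0.1, 1.1, 0.9]
gripper_width: 0.502
```

Call:
apply_moves([
  [[0,0,-0.012],0,0.5],
  [[0,0,-0.012],0,0.5],
  [[0,0,-0.008],0,0.5],
  [[0,0,0],0,0.5],
  [[0,0,0.025],0,0.5],
])

```text
t: 7.98
position: [0.4836, -0.1035, 0.0575]
tool_rot: [-1.571, 0.05, -0.051]
wrist_force: [0.2, 0.6, -1.0]
gripper_width: 0.501
```

Call:
apply_moves([
  [[0,-0.06,0.01],0,0.5],
  [[0,-0.06,0],0,0.5],
  [[0.01,0,0.05],0,0.5],
  [[0.03,0,0.06],0,0.5],
  [[0.03,0,0.05],0,0.5],
])

```text
t: 8.6
position: [0.562, 0.0607, 0.1776]
tool_rot: [-1.57, 0.048, -0.049]
wrist_force: [0.9, -1.3, 0.1]
gripper_width: 0.494
```

```bash
cat > dial.py <<'E'
from geo import *
import sys
c=camera('top'); n=sys.argv[1]
f=c['frame'][80:270,230:450]; cv2.imwrite(f'pics/{n}.png',cv2.resize(f[:,:,::-1],None,fx=3.1,fy=3.1,interpolation=2))
fr=c['frame'].astype(int)
# affine ellipse: tick-free approach: angle with image, relative zero/green band
sub=fr[95:155,348:412]
r=(sub[...,0]-np.maximum(sub[...,1],sub[...,2])>50); g=(sub[...,1]-np.maximum(sub[...,0],sub[...,2])>50)
ys,xs=np.nonzero(r); print('red',[(int(x)+348,int(y)+95) for x,y in zip(xs,ys)])
ys,xs=np.nonzero(g); print('green x',xs.min()+348,xs.max()+348,'y',ys.min()+95,ys.max()+95)
E
python3 dial.py d1; python3 to.py .048 .211 .12
```

```text
red []
green x 374 391 y 112 117
t 8.65 scale-frame [0.0202 0.1972] z 0.1773 turn 0.0057514554653083074 tilt [ 0.003 -1.     0.004] F [-2.7  3.4  1.5] w 0.5 j [-0.1   0.18  1.68  0.    1.28 -0.04]
delta tool [0.0277 0.0574 0.0136] world [0.593 0.078 0.12 ]
```

View pics/d1.png

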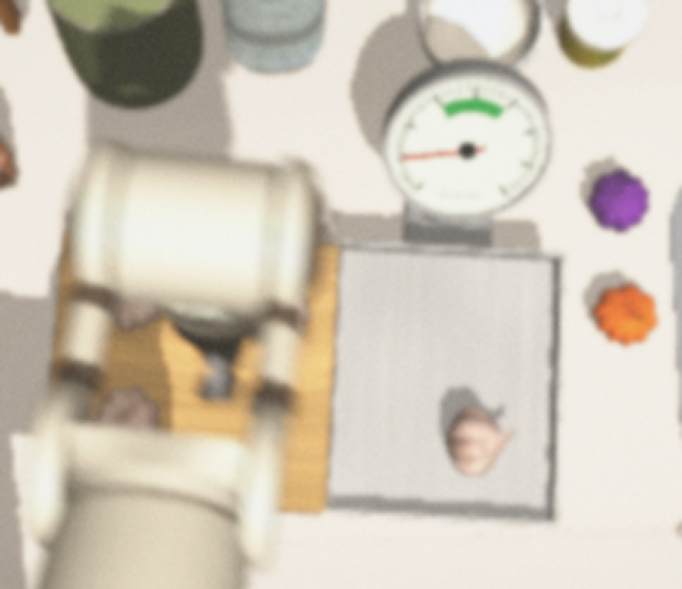

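The first bulb lies on its side on the pan at crop (474,440). The pointer points left, just below horizontal, at about 55 g. The next bulb is the front one in the +x lane.

Call:
apply_moves([
  [[0.014,0,0.007],0,0.5],
  [[0.014,0,0.007],0,0.5],
  [[0,0.03,0],0,0.5],
  [[0,0,0],0,0.5],
  [[0,0,0],0,0.5],
])

```text
t: 9.28
position: [0.5904, 0.0709, 0.1479]
tool_rot: [-1.57, 0.049, -0.049]
wrist_force: [0.9, -0.2, 0.6]
gripper_width: 0.498
```

```bash
python3 to.py .048 .213 .056; python3 dial.py d2;python3 - <<'E'
from h import *
c=camera('scene'); f=c['frame'][120:300,220:440]; cv2.imwrite('pics/s4.png',cv2.resize(f[:,:,::-1],None,fx=3.3,fy=3.3,interpolation=2))
d=np.load('frame.npz')
ct=camera('top')
for cc,uv in((ct,(382.9,221.9)),): 
  w=ray(cc,uv,.07); print(d['Rm'].T@(w[:2]-d['sc']))
E
```

```text
t 9.28 scale-frame [0.0457 0.2034] z 0.1479 turn -0.029509019104447875 tilt [ 0. -1.  0.] F [ 0.9 -0.2  0.6] w 0.5 j [-0.08  0.28  1.62  0.    1.24 -0.02]
delta tool [0.0022 0.0919 0.0096] world [0.593 0.08  0.056]
red []
green x 374 391 y 112 117
[-0.0517728  -0.02217107]
```

View pics/s4.png

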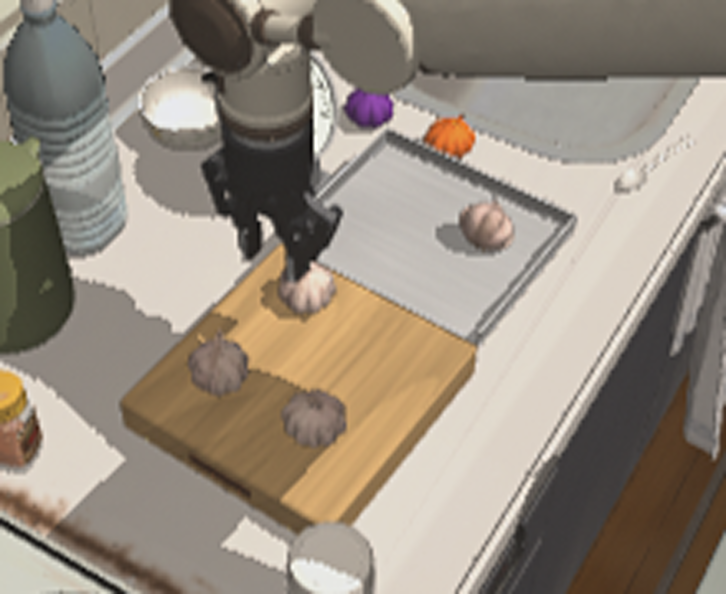

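Bulb 1 is in fact upright on the pan, and the remaining three have not moved.

Call:
apply_moves([
  [[0.002,0,0.01],0,0.5],
  [[0,0.035,0],0,0.5],
  [[0,0.035,0],0,0.5],
  [[0,0.015,0],0,0.5],
  [[0,0.006,0],0,0.5],
])

```text
t: 10.05
position: [0.5929, 0.0809, 0.056]
tool_rot: [-1.57, 0.049, -0.049]
wrist_force: [-0.2, 0.2, -0.2]
gripper_width: 0.5
```

Call:
apply_moves([
  [[0,0,-0.012],0,0.5],
  [[0,0,-0.012],0,0.5],
  [[0,0,-0.01],0,0.5],
  [[0,0,-0.01],0,0.5],
  [[0,0,-0.01],0,0.5],
])

```text
t: 10.68
position: [0.5898, 0.0261, 0.0567]
tool_rot: [-1.57, 0.049, -0.05]
wrist_force: [0.3, 1.5, 1.5]
gripper_width: 0.503
```

```bash
python3 to.py .048 -.013 .057; python3 dial.py d3;python3 - <<'E'
from h import *
c=camera('scene'); f=c['frame'][120:300,220:440]; cv2.imwrite('pics/s5.png',cv2.resize(f[:,:,::-1],None,fx=3.3,fy=3.3,interpolation=2))
E
```

```text
t 10.68 scale-frame [0.0477 0.1587] z 0.0567 turn -0.03339250303695329 tilt [ 0.001 -1.     0.   ] F [0.3 1.5 1.5] w 0.5 j [-0.16  0.39  1.69  0.    1.07 -0.1 ]
delta tool [ 0.0009 -0.0004 -0.1717] world [ 0.58  -0.145  0.057]
red []
green x 374 391 y 112 117
```

View pics/s5.png

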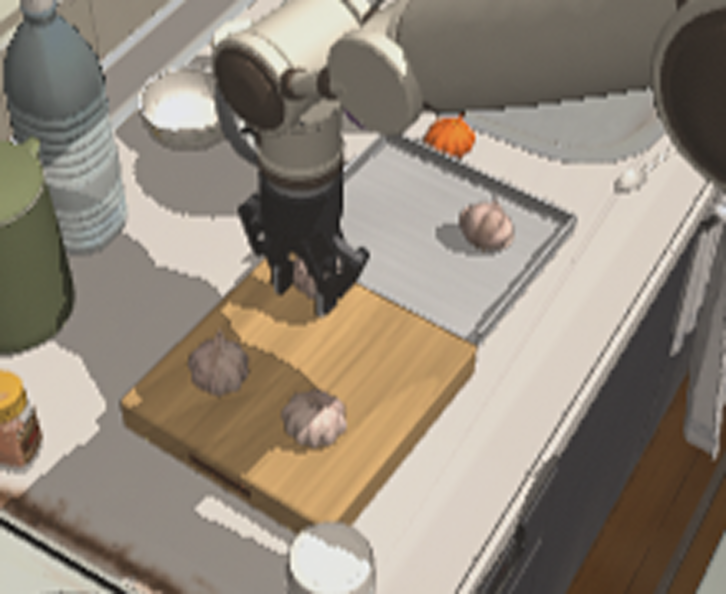

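Call:
apply_moves([
  [[0,0,-0.01],0,0.5],
  [[0,0,-0.01],0,0.5],
  [[0,0,-0.01],0,0.5],
  [[0,0,-0.01],0,0.5],
  [[0,0,-0.01],0,0.5],
])

```text
t: 11.4
position: [0.5864, -0.0239, 0.0563]
tool_rot: [-1.57, 0.049, -0.049]
wrist_force: [0.2, -0.5, 0.8]
gripper_width: 0.502
```

Call:
apply_moves([
  [[0,0,-0.01],0,0.5],
  [[0,0,-0.01],0,0.5],
  [[0,0,-0.01],0,0.5],
  [[0,0,-0.01],0,0.5],
  [[0,0,0],0,0.5],
])

```text
t: 12.02
position: [0.5839, -0.0639, 0.0563]
tool_rot: [-1.57, 0.05, -0.05]
wrist_force: [-0.1, -0.0, -0.5]
gripper_width: 0.496
```

```bash
python3 to.py .048 -.013 .057; python3 dial.py d4;python3 - <<'E'
from h import *
c=camera('scene'); f=c['frame'][120:300,220:440]; cv2.imwrite('pics/s6.png',cv2.resize(f[:,:,::-1],None,fx=3.3,fy=3.3,interpolation=2))
E
```

```text
t 12.03 scale-frame [0.0472 0.0685] z 0.0563 turn -0.04015368486582822 tilt [ 0. -1. -0.] F [-0.1 -0.  -0.5] w 0.5 j [-0.31  0.38  1.69 -0.    1.06 -0.25]
delta tool [ 0.0011 -0.0007 -0.0815] world [ 0.58  -0.145  0.057]
red []
green x 374 391 y 112 117
```

View pics/s6.png

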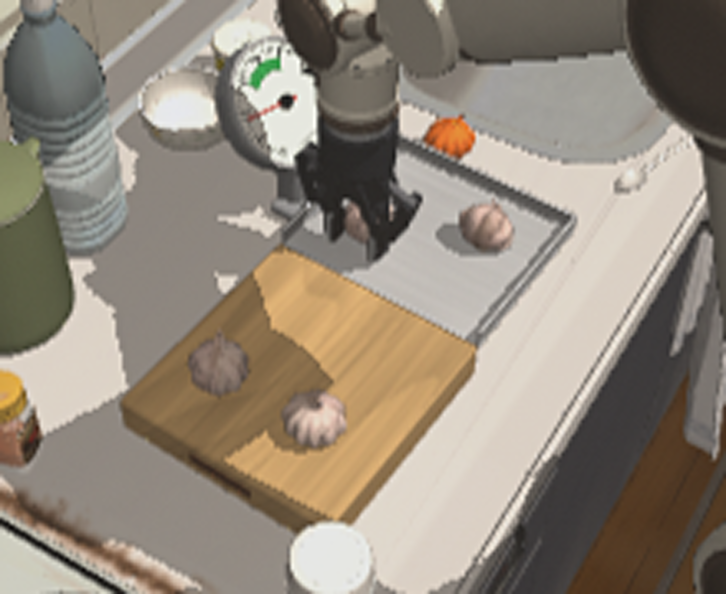

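View pics/d4.png

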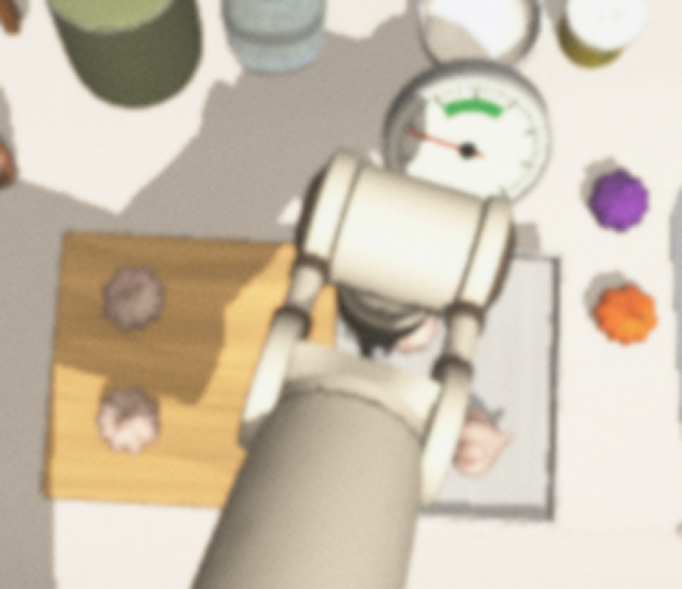

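The pointer now reads about 90 g. I'll push bulb 2 deeper to leave room for the third.

Call:
apply_moves([
  [[0,0,-0.012],0,0.5],
  [[0,0,-0.012],0,0.5],
  [[0,0,-0.012],0,0.5],
  [[0,0,-0.012],0,0.5],
  [[0,0,-0.012],0,0.5],
])

```text
t: 12.75
position: [0.5801, -0.124, 0.0563]
tool_rot: [-1.57, 0.049, -0.049]
wrist_force: [0.8, 0.6, 0.1]
gripper_width: 0.504
```

Call:
apply_moves([
  [[0,0,-0.01],0,0.5],
  [[0,0,0],0,0.5],
  [[0,0,0.03],0,0.5],
  [[0,-0.05,0.015],0,0.5],
  [[0,-0.05,0],0,0.5],
])

```text
t: 13.38
position: [0.5817, -0.0862, 0.1567]
tool_rot: [-1.569, 0.049, -0.046]
wrist_force: [1.0, -0.5, 0.8]
gripper_width: 0.498
```

```bash
python3 to.py -.048 .335 .15; python3 dial.py d5;python3 - <<'E'
from h import *
c=camera('scene'); f=c['frame'][120:300,220:440]; cv2.imwrite('pics/s7.png',cv2.resize(f[:,:,::-1],None,fx=3.3,fy=3.3,interpolation=2))
E
```

```text
t 13.38 scale-frame [0.0463 0.0461] z 0.1567 turn -0.011642470458589333 tilt [-0.002 -1.     0.001] F [ 1.  -0.5  0.8] w 0.5 j [-0.35  0.26  1.63  0.    1.25 -0.29]
delta tool [-0.0947  0.0072  0.2888] world [0.505 0.208 0.15 ]
red []
green x 374 391 y 112 117
```

View pics/s7.png

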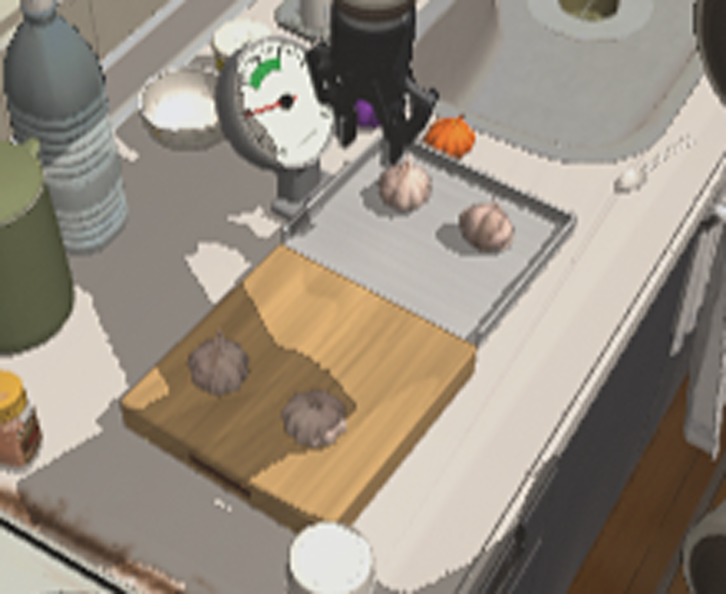

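View pics/d5.png

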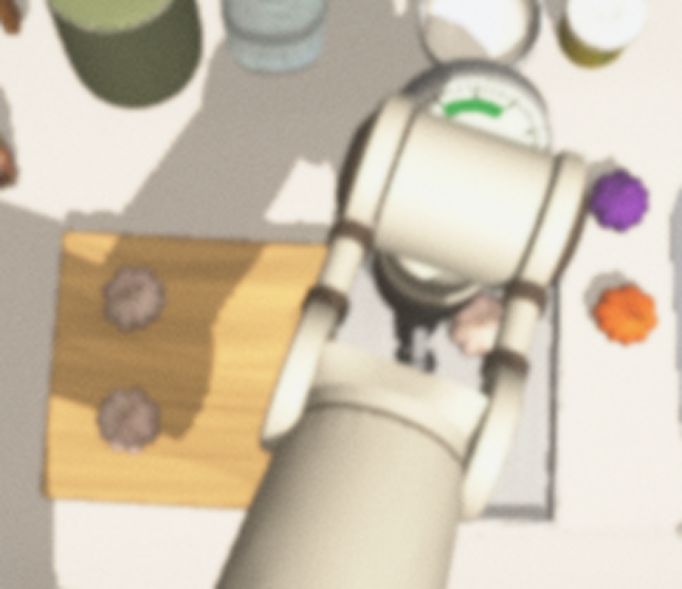

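Both bulbs are upright on the pan and the rear two have not moved. I read about 90 g, so bulb 3 comes next, the rear one in the -x lane.

Call:
apply_moves([
  [[-0.016,0,0.048],0,0.5],
  [[-0.016,0,0.048],0,0.5],
  [[-0.016,0,0.048],0,0.5],
  [[-0.016,0,0.048],0,0.5],
  [[-0.016,0,0.048],0,0.5],
])

```text
t: 14.1
position: [0.5165, 0.1582, 0.1558]
tool_rot: [-1.57, 0.049, -0.049]
wrist_force: [0.2, -0.6, 0.8]
gripper_width: 0.5
```

Call:
apply_moves([
  [[-0.014,0,0.048],0,0.5],
  [[0,0.02,0],0,0.5],
  [[0,0,0],0,0.5],
  [[0,0,0],0,0.5],
])

```text
t: 14.6
position: [0.5067, 0.2049, 0.1365]
tool_rot: [-1.57, 0.049, -0.049]
wrist_force: [0.5, 0.1, 0.6]
gripper_width: 0.499
```

```bash
python3 to.py -.048 .335 .056; python3 dial.py d6;python3 - <<'E'
from h import *
c=camera('scene'); f=c['frame'][120:340,190:440]; cv2.imwrite('pics/s8.png',cv2.resize(f[:,:,::-1],None,fx=2.7,fy=2.7,interpolation=2))
E
```

```text
t 14.6 scale-frame [-0.0458  0.3323] z 0.1365 turn -0.03582208855088366 tilt [-0. -1. -0.] F [0.5 0.1 0.6] w 0.5 j [ 0.16  0.18  1.77 -0.    1.19  0.23]
delta tool [-0.0022  0.0805  0.0027] world [0.505 0.208 0.056]
red [(362, 122), (363, 122), (371, 125)]
green x 374 391 y 112 117
```

View pics/s8.png

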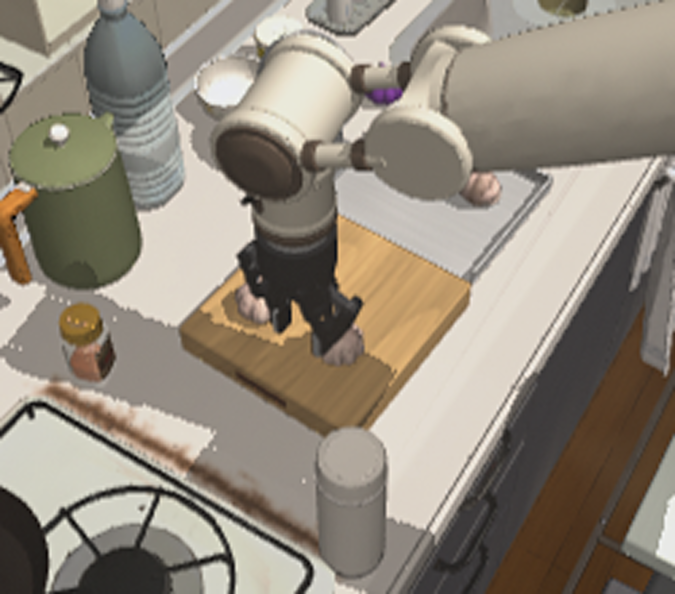

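View pics/d6.png

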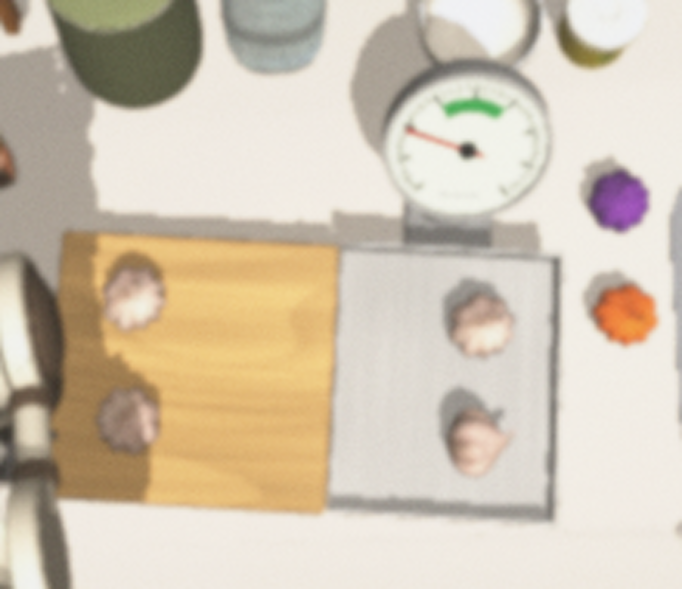

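Call:
apply_moves([
  [[-0.002,0,0.005],0,0.5],
  [[0,0.03,0],0,0.5],
  [[0,0.03,0],0,0.5],
  [[0,0.015,0],0,0.5],
  [[0,0.006,0],0,0.5],
])

```text
t: 15.32
position: [0.5047, 0.2104, 0.0549]
tool_rot: [-1.57, 0.05, -0.049]
wrist_force: [-0.0, 0.2, 0.4]
gripper_width: 0.5
```

Call:
apply_moves([
  [[0,0,-0.01],0,0.5],
  [[0,0,-0.01],0,0.5],
  [[0,0,-0.01],0,0.5],
  [[0,0,-0.01],0,0.5],
  [[0,0,-0.01],0,0.5],
])

```text
t: 15.95
position: [0.502, 0.1599, 0.0557]
tool_rot: [-1.57, 0.049, -0.05]
wrist_force: [0.2, 1.4, 2.0]
gripper_width: 0.502
```

Call:
apply_moves([
  [[0,0,-0.012],0,0.5],
  [[0,0,-0.012],0,0.5],
  [[0,0,-0.012],0,0.5],
  [[0,0,-0.012],0,0.5],
  [[0,0,-0.012],0,0.5],
])

```text
t: 16.58
position: [0.4979, 0.0998, 0.0553]
tool_rot: [-1.57, 0.049, -0.049]
wrist_force: [-0.1, 0.5, 1.0]
gripper_width: 0.498
```

```bash
python3 to.py -.048 .082 .057
python3 - <<'E'
from h import *
c=camera('scene'); f=c['frame'][120:340,190:440]; cv2.imwrite('pics/s9.png',cv2.resize(f[:,:,::-1],None,fx=2.7,fy=2.7,interpolation=2))
E
```

```text
t 16.57 scale-frame [-0.0483  0.2269] z 0.0553 turn -0.030920125786079625 tilt [ 0. -1.  0.] F [-0.1  0.5  1. ] w 0.5 j [-0.04  0.2   1.92  0.    1.01  0.02]
delta tool [ 0.0008 -0.0017 -0.1449] world [ 0.49  -0.045  0.057]
```

View pics/s9.png

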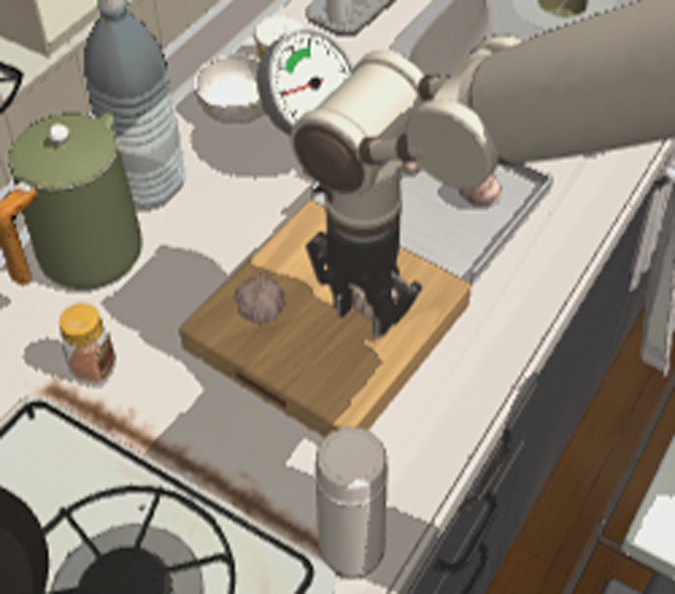

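Bulb 3 is sliding well between the fingers and the fourth has not moved.

Call:
apply_moves([
  [[0,-0.001,-0.012],0,0.5],
  [[0,0,-0.012],0,0.5],
  [[0,0,-0.012],0,0.5],
  [[0,0,-0.012],0,0.5],
  [[0,0,-0.012],0,0.5],
])

```text
t: 17.25
position: [0.4941, 0.0399, 0.0563]
tool_rot: [-1.57, 0.049, -0.049]
wrist_force: [0.1, 0.4, -0.2]
gripper_width: 0.497
```

Call:
apply_moves([
  [[0,0,-0.01],0,0.5],
  [[0,0,-0.01],0,0.5],
  [[0,0,-0.01],0,0.5],
  [[0,0,-0.01],0,0.5],
  [[0,0,-0.01],0,0.5],
])

```text
t: 17.88
position: [0.491, -0.0097, 0.0563]
tool_rot: [-1.57, 0.049, -0.049]
wrist_force: [-1.3, 1.6, 1.9]
gripper_width: 0.501
```

Call:
apply_moves([
  [[0,0,-0.01],0,0.5],
  [[0,0,-0.01],0,0.5],
  [[0,0,-0.01],0,0.5],
  [[0,0,0],0,0.5],
  [[0,0,0],0,0.5],
])

```text
t: 18.5
position: [0.4892, -0.0391, 0.0563]
tool_rot: [-1.57, 0.049, -0.049]
wrist_force: [0.8, 0.4, 0.1]
gripper_width: 0.5
```

```bash
python3 to.py -.048 .082 .057; python3 dial.py d7
python3 - <<'E'
from h import *
c=camera('scene'); f=c['frame'][120:340,190:440]; cv2.imwrite('pics/s10.png',cv2.resize(f[:,:,::-1],None,fx=2.7,fy=2.7,interpolation=2))
E
```

```text
t 18.5 scale-frame [-0.0488  0.0877] z 0.0563 turn -0.03173057679123729 tilt [-0. -1.  0.] F [0.8 0.4 0.1] w 0.5 j [-0.33  0.16  1.97  0.    1.01 -0.26]
delta tool [ 0.0008 -0.0007 -0.0057] world [ 0.49  -0.045  0.057]
red []
green x 374 391 y 112 117
```

View pics/s10.png

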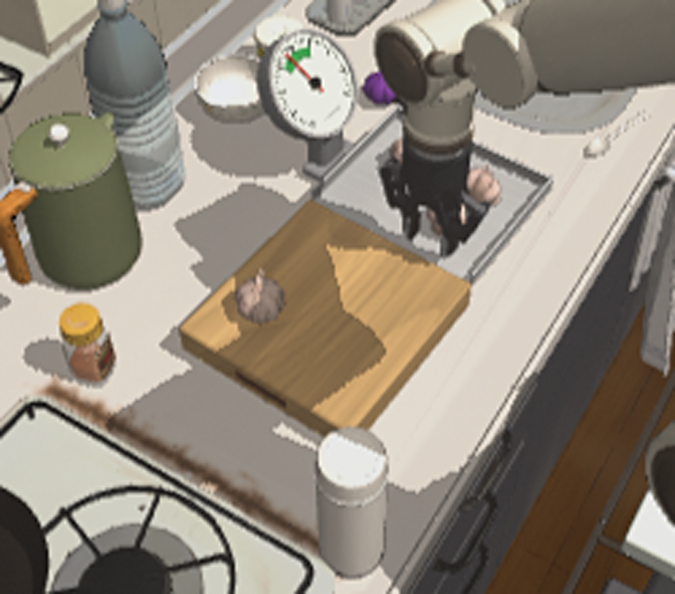

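View pics/d7.png

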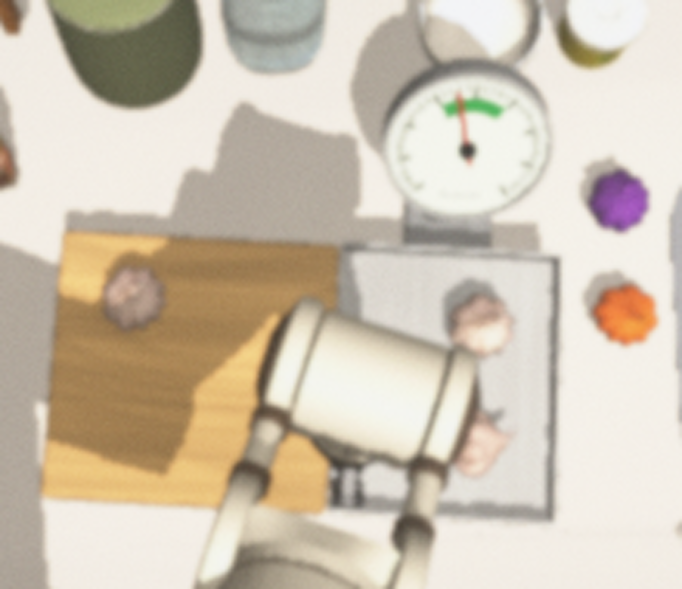

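The pointer stands in the green band at about 178 g, so I stop here and retract.

Call:
apply_moves([
  [[0,0,0.015],0,0.5],
  [[0,0,0.025],0,0.5],
  [[0,-0.05,0.01],0,0.5],
  [[0,-0.06,0],0,0.5],
  [[-0.03,-0.03,0.04],0,0.5],
])

```text
t: 19.23
position: [0.4673, 0.0526, 0.2005]
tool_rot: [-1.571, 0.045, -0.056]
wrist_force: [0.3, 0.6, 0.7]
gripper_width: 0.5
```

Call:
apply_moves([
  [[-0.03,0,0.05],0,0.5],
  [[-0.03,0,0.04],0,0.5],
  [[0,0,0],0,0.5],
  [[0,0,0],0,0.5],
  [[0,0,0],0,0.5],
])

```text
t: 19.85
position: [0.4112, 0.1455, 0.1963]
tool_rot: [-1.57, 0.05, -0.05]
wrist_force: [-0.2, 0.1, 0.4]
gripper_width: 0.502
```

```bash
python3 to.py; python3 dial.py d8
python3 - <<'E'
from h import *
c=camera('scene'); f=c['frame'][120:340,190:440]; cv2.imwrite('pics/s11.png',cv2.resize(f[:,:,::-1],None,fx=2.7,fy=2.7,interpolation=2))
E
```

```text
t 19.85 scale-frame [-0.1376  0.2674] z 0.1963 turn -0.0422902163734292 tilt [ 0. -1. -0.] F [-0.2  0.1  0.4] w 0.5 j [ 0.06 -0.19  2.01 -0.    1.32  0.13]
red [(379, 118), (379, 119)]
green x 374 391 y 112 117
```

View pics/d8.png

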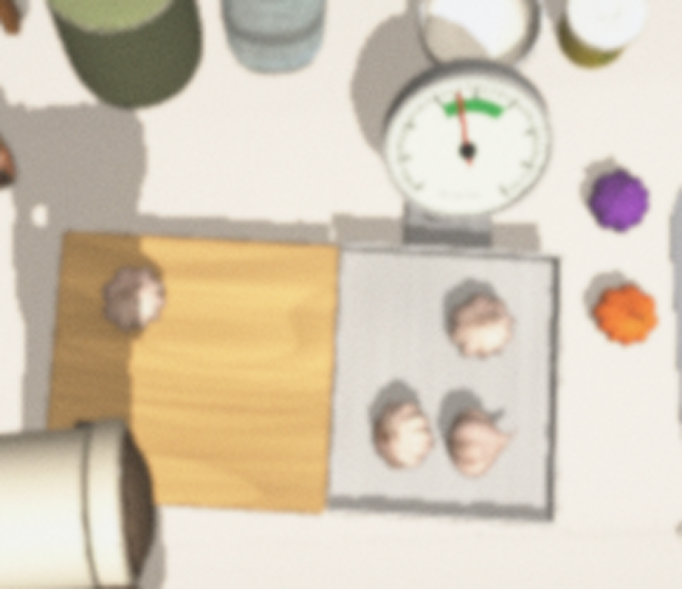

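View pics/s11.png

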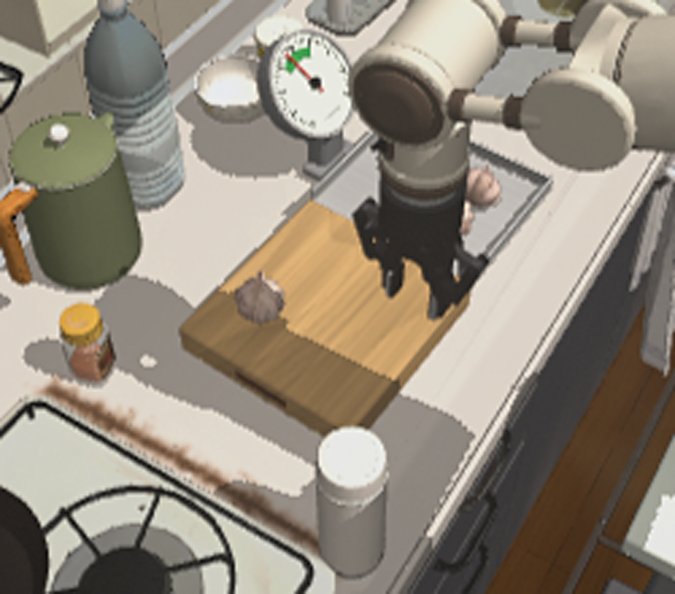

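Three bulbs rest on the pan, at crop (480,325), (403,433) and (474,440). One stays on the board at (133,297). The pointer is steady in the green band, the flask has not moved, and the arm is clear at z 0.196. I'll hand it in.

```bash
python3 -c "
from bench import *
print(finish_job())"
```

```text
the job is handed in; nothing more can be done
None
```

I pushed three bulbs onto the pan one at a time, cradled between the half-open fingers, and stopped when the pointer stood in the green band. The job was handed in at about 20 s of the 72 s allowed; it returned no verdict.

- **Readings:** I read about 55 g after the first bulb, 90 to 93 g after the second and 178 g after the third. These are my own estimates from the pointer's position in the top camera picture. The automatic red-pixel check for the pointer found almost nothing and was not used.
- **Last pictures:** All three bulbs were on the pan, well inside the edge. The fourth was where it started on the board, the flask had not visibly moved, and the arm touched nothing.
- **A view that disagreed:** In the top view the first bulb looked as if it had tipped onto its side. The scene view showed it upright, perhaps leaning slightly, and it was resting on the pan either way.

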